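# Straightedge to the cut edge, then light the panel

## Task

Check the cut edge of the fused-glass panel against the light: lay the straightedge flat on the light panel, handle up, flush along the glass's long straight edge (the one facing the robot) and covering the whole of it, without shifting the glass. Then lift the guard of the switch fully open, flip the toggle under it fully over, and leave the guard standing open, the straightedge still flush and the tub, tile stack and nippers where they are.

Things in the scene. Friction and masses are not known exactly. Their poses are not given: they have to be found in the camera images.
- straightedge_mid (a point): Plain metal straightedge: bar 280 mm long (y), 40 wide (x), 10 thick; black handle rib on its middle, 100 (y) by 16 (x), from 10 to 48 mm above the underside. About 0.25 kg. Both long sides alike: either may go to the glass. Point: on the centre line, 24 mm above the underside; z up. Starts on the table, handle up, roughly lengthwise to world x, left or right of the light panel.
- glass_edge (a point): Opaque blue fused glass, 120 x 220 x 10 mm, 0.8 kg, loose on the light panel (slides at about 5 N); far corners nipped off. Point: middle of its 220 mm straight edge, which faces the robot, 5 mm above the light panel's top; y along the edge, x into the glass, away from the robot. Flush: straightedge_mid is 20 mm on the -x side of this point, the bar parallel to y.
- lightpanel: Light panel fixed to the table, 300 mm (x) by 380 mm (y), 14 mm high, flat white top; origin at the centre of its underside.
- switchbox: Grey switch box fixed to the table on the side of the light panel where the straightedge is not, 110 mm (x) by 100 (y), top 50 mm above the table; origin at the centre of its underside, x roughly away from the robot, z up. The toggle and guard are on its top.
- guard (a joint): Hinged guard that covers the toggle, rad: 0 shut, 1.75 fully open (swung up and away from the robot, leaning back past upright). Stiff hinge: stays where it is left, about 0.7 N at its bar to move.
- guard_bar (a point): Middle of the guard's steel cross bar (9 mm diameter, 130 long, along the box's y) at its free end, 97 mm from the hinge. Shut, it is 84 mm above the table, 45 mm on the -x side of the box's centre. The cover is 34 mm wide (y): the bar is free from 17 to 65 mm either side of this point, and can be pinched there from above, across x; it turns in the pinch.
- guard_hinge (a point): Point on the guard's hinge axis (parallel to the box's y), 47 mm on the +x side of the box's centre, 54 mm above the table. As the guard opens, the bar goes up and then to +x about it.
- toggle (a joint): Toggle lever, rad: about 0 off (leaning to the box's -x), 0.9 on (leaning to +x). Friction only, about 1 N at its tip; stays where it is left. Pivot on the box's centre line, 50 mm above the table.
- toggle_tip (a point): Near the tip of the toggle, 34 mm from its pivot, on the steel head (14 mm diameter, the lever is 36 mm long). At off it is 15 mm on the -x side of the pivot and 81 mm above the table, at on 15 mm on the +x side. Push it to +x.
- tub: Bystander: white plastic tub, 100 mm across the rim, 100 high; origin at the centre of its underside.
- tiles: Bystander: stack of white tiles 100 x 100 x 42 mm; origin at the centre of its underside.
- nippers: Bystander: glass nippers with black handles, 180 mm long, lying flat; origin near the pivot.

How it is judged:
On the way, in this order (a step that is already met when the one before it is completed fails the run):
1. the straightedge lies flat on the light panel, flush along the glass's straight edge (x of straightedge_mid in the frame of glass_edge between -0.0225 and -0.0175 m and y of straightedge_mid in the frame of glass_edge between -0.028 and 0.028 m and z of straightedge_mid in the frame of glass_edge between 0.015 and 0.023 m and angle between the y axis of straightedge_mid and the y axis of glass_edge, either way round below 0.017 rad and angle between straightedge_mid's own z axis and vertical below 0.04 rad), for 0.3 s.
2. the guard is lifted open (value of joint guard above 1.2 rad), for 0.1 s.
3. the toggle is flipped over (value of joint toggle above 0.7 rad), for 0.1 s.
At the end, for the whole second after the job is handed in: The straightedge lies flat on the light panel, handle up, within 2.5 mm of the glass's straight edge and parallel to it within 1 degree, its middle within 28 mm of the edge's middle (covering it all); the guard is open beyond 1.2 rad and the toggle over beyond 0.7 rad (all of step 1 and value of joint guard above 1.2 rad and value of joint toggle above 0.7 rad); the robot touches nothing.
It fails at once if the glass was shifted by more than 12 mm (distance of glass_edge from where it was at the start of the episode above 0.012 m).
It fails at once if the toggle was worked with the guard down (value of joint guard below 0.6 rad and value of joint toggle above 0.4 rad).
It fails at once if the tub was moved by more than 30 mm (distance of tub from where it was at the start of the episode above 0.03 m).
It fails at once if the tile stack was moved by more than 30 mm (distance of tiles from where it was at the start of the episode above 0.03 m).
It fails at once if the nippers was moved by more than 30 mm (distance of nippers from where it was at the start of the episode above 0.03 m).
It also fails if it takes over 72 s, if anything falls off the work surface, if the arm or the gripper's body presses on something with over 40 N, if the wrist force passes 120 N, or if a joint passes its speed limit or range.

## Robot

A 6-joint arm with a two-finger parallel gripper is mounted at the origin on the work surface. World frame = base frame: x ahead of the robot, y to its left, z up, the work surface at z = 0. Lengths are in m, angles in rad, forces in N, time in s.
With the tool pointing down it reaches from about 0.375 to 0.9 m from the base axis. Payload 3.1 kg.
Tool frame: the origin (TCP) lies at the centre of the arm's flange, where the gripper is bolted on; the fingertips stand tip_reach ahead of it and the grasp point (between the pads) lies 164 mm ahead of it (tip_reach is the distance from the TCP to the fingertips, in m); z points along the fingers, y is the direction in which the jaws open and shut (so a half turn about z gives the same grasp; the last joint's range is limited). The gripper opens to 87 mm and grips with 3 to 60 N. Pads are 19 mm wide; open, the fingers measure 117 mm over their backs; the gripper's body (75 mm by 190 mm) begins 51 mm behind the grasp point.
Start: joints at [-1.46, 0.527, 1.433, -0, 1.181, -0.178], TCP at [0.179, -0.599, 0.405] pointing down, gripper open.
Joint ranges: [-3.08, 3.08], [-0.75, 2.2], [0.22, 2.44], [-1.43, 4.57], [0, 2.65], [-2.85, 2.85]. Speed limits (rad/s): [2.79, 2.79, 3.14, 3.14, 3.14, 3.14].

## Interface

Orientations are given as a unit quaternion [x, y, z, w].
In Python, from rig import get_obs, camera, hand_in, tip_reach gives the robot as it stands. The module is installed in compiled form; this text tells all that it offers.
- The arm moves only by the tool servo_tool, never from a script. Its argument "steps" is one flat list of numbers, 5 for each row, row after row: the finger opening in m, from 0 to 0.087, then the shift along the tool's x, y, z in m, then the turn about the tool's z in rad. A call has 1 to 12 rows; each row is the pose to reach, as a shift and turn from the pose commanded when the call began, along the tool's axes at that moment; what a row does not reach only later rows make up. A row lasts 1/8 s, in which the tool goes at most 62.5 mm and 10.7 degrees, less where a joint would pass 70% of its speed; a pose out of reach is approached as far as the arm can. A call with a gripper value outside its range is refused whole. The fingers move at their own pace and stop on an object; "force" is the grip in N (left out, the last holds). Time passes only in rows, so rows that repeat a pose let the fingers close. It gives the time, the measured TCP pose, the force and the opening at its end, in the units of the state.
- get_obs(): the state, without advancing time (a new reading comes with each control period).
- camera(name): name is "side" or "top"; returns a dict with "pixels" (384x512x3 uint8, blue, green, red), "vertical_fov" (degrees; the focal length in pixels is half the picture's height over the tangent of half this angle, whatever the lens; pixels are square), "cx", "cy" (the principal point, pixels), "D" ([k1, k2, p1, p2, k3] as OpenCV has them; the pictures are not rectified), "T" (4x4, takes a point from camera to world coordinates). Camera axes: x right, y up, looking along -z (the intrinsics and any distortion apply to the point x, -y, -z); pixel columns grow to the right and rows downward; lengths in m; the calibration is good to about 2 mm. A picture is of the moment at which its call begins. There is no depth.
- hand_in(): hands the job in, once; it reports no verdict.
The state is a dict: "time": time; "q": joint angles; "joint_velocities": joint speeds; "joint_torque": joint torques, N m; "position": TCP position; "tool_rot": TCP orientation; "ft_force": force on the tool from outside, world axes, zero at the start; "moment": the same for the moment, N m; "grip_width": finger opening in m.
Only numpy, scipy, OpenCV 4.12 (cv2) and the standard library are available. Lean on these libraries where they do the work, as an engineer would, in place of code of your own. Each camera call takes 0.05 s, during which the arm holds its last target.

## Working session

There is one attempt and no reset: what is moved stays moved. The work goes in short steps, Python scripts to look and compute and a tool call to move; the robot and the scene stay as the last step left them, time stands still between calls to the robot, and variables do not carry over. Pictures are saved under pics/ and viewed, and the job is handed in when it is done.

Besides the shell and the picture viewer there is one more tool, called after "Call:" in YAML: its name, and indented under it one key for each argument. servo_tool: Moves the arm, as the interface text tells. Its arguments: {"type":"object","properties":{"steps":{"type":"array"},"force":{"type":"number"}},"required":["steps"]}

```bash
mkdir -p pics; python3 - <<'E'
from rig import *
import cv2,json
o=get_obs();print(o, tip_reach)
for n in("side","top"):
    c=camera(n);cv2.imwrite(f"pics/{n}0.png",c["pixels"]);print(n,c["vertical_fov"],c["cx"],c["cy"],c["D"],c["T"])
E
```

```text
{'time': 0.0, 'q': array([-1.45951374e+00,  5.28477115e-01,  1.43391031e+00, -1.07807212e-06,
        1.18138001e+00, -1.78515814e-01]), 'joint_velocities': array([ 0.00106801, -0.00217342, -0.00196637, -0.00042893,  0.00016806,
        0.00197722]), 'joint_torque': array([-8.92316293e-04, -4.40043104e+01, -1.76594013e+01,  6.34066109e-02,
        5.82757720e-02, -1.55392790e-04]), 'position': array([ 0.17857922, -0.5985855 ,  0.40376193]), 'tool_rot': array([ 9.89519851e-01,  1.44392803e-01,  3.60493334e-05, -1.08679301e-03]), 'ft_force': array([ 0.63455892, -0.32920446,  0.57847165]), 'moment': array([ 0.04363477, -0.03220963, -0.04964854]), 'grip_width': 0.08708813754579953} 0.1822
side 49.83258513991163 253.5520134861916 189.31863063340685 [-0.0053254  0.         0.         0.         0.       ] [[ 0.95598608  0.22708089 -0.18580875  0.4153115 ]
 [-0.29322251  0.71663238 -0.63281797 -0.66570556]
 [-0.0105443   0.65944848  0.75167581  0.87469426]
 [ 0.          0.          0.          1.        ]]
top 43.992705595763724 250.51909486837351 197.31410363917016 [-0.01041511  0.          0.          0.          0.        ] [[-0.01974195  0.99285361 -0.11769439  0.45278761]
 [-0.99979511 -0.01907795  0.00676574 -0.00253865]
 [ 0.00447202  0.11780384  0.99302682  1.33248074]
 [ 0.          0.          0.          1.        ]]
```

View pics/top0.png

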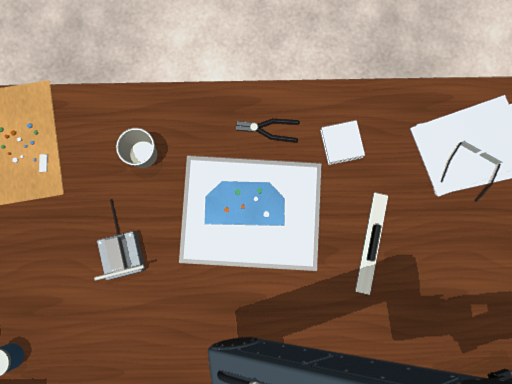

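View pics/side0.png

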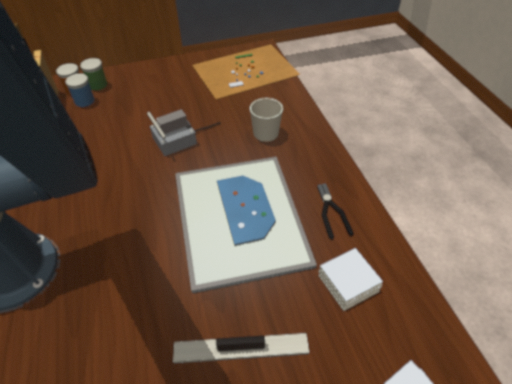

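```bash
cat > h.py <<'E'
from rig import *
import cv2,numpy as np
from scipy.spatial.transform import Rotation as R
def K(c):
    f=c["pixels"].shape[0]/2/np.tan(np.radians(c["vertical_fov"])/2)
    return np.array([[f,0,c["cx"]],[0,f,c["cy"]],[0,0,1.]])
def ray(c,uv):
    p=cv2.undistortPoints(np.array(uv,float).reshape(-1,1,2),K(c),np.array(c["D"],float)).reshape(-1,2)
    d=np.c_[p[:,0],-p[:,1],-np.ones(len(p))]@c["T"][:3,:3].T
    return c["T"][:3,3],d
def plane(c,uv,z):
    o,d=ray(c,uv); return o+d*((z-o[2])/d[:,2])[:,None]
def tri(c1,u1,c2,u2):
    o1,d1=ray(c1,[u1]);o2,d2=ray(c2,[u2]);d1=d1[0]/np.linalg.norm(d1);d2=d2[0]/np.linalg.norm(d2)
    A=np.c_[d1,-d2];s=np.linalg.lstsq(A,o2-o1,rcond=None)[0]
    a=o1+d1*s[0];b=o2+d2*s[1];return (a+b)/2,np.linalg.norm(a-b)
def proj(c,P):
    T=np.linalg.inv(c["T"]);P=np.atleast_2d(P)@T[:3,:3].T+T[:3,3]
    return cv2.projectPoints(P*[1,-1,-1],np.zeros(3),np.zeros(3),K(c),np.array(c["D"],float))[0].reshape(-1,2)
def big(m):
    cs,_=cv2.findContours(m.astype(np.uint8),cv2.RETR_EXTERNAL,cv2.CHAIN_APPROX_NONE)
    return max(cs,key=cv2.contourArea)
E
python3 - <<'E'
from h import *
for n in("top","side"):
    c=camera(n);im=c["pixels"];cv2.imwrite(f"pics/{n}1.png",im)
    if n=="top":
        for nm,(x,y,w,h) in dict(se=(350,185,45,118),box=(80,190,80,100)).items():
            cv2.imwrite(f"pics/{n}_{nm}.png",cv2.resize(im[y:y+h,x:x+w],None,fx=5,fy=5,interpolation=cv2.INTER_NEAREST))
    else:
        for nm,(x,y,w,h) in dict(se=(165,325,150,45),box=(135,95,95,70)).items():
            cv2.imwrite(f"pics/{n}_{nm}.png",cv2.resize(im[y:y+h,x:x+w],None,fx=5,fy=5,interpolation=cv2.INTER_NEAREST))
    hsv=cv2.cvtColor(im,cv2.COLOR_BGR2HSV)
    m=cv2.inRange(hsv,(98,120,80),(118,255,255))
    if n=="top": m[:, :190]=0
    else: m[:,:200]=0
    m=cv2.morphologyEx(m,cv2.MORPH_CLOSE,np.ones((9,9)))
    g=big(m);ap=cv2.approxPolyDP(g,3,True)[:,0];print(n,ap.tolist()); print(plane(c,ap,.024).round(4))
E
```

```text
top [[206, 196], [205, 222], [283, 224], [283, 198], [269, 183], [221, 182]]
[[ 0.6139  0.1119  0.024 ]
 [ 0.5418  0.1153  0.024 ]
 [ 0.5321 -0.0995  0.024 ]
 [ 0.6042 -0.1015  0.024 ]
 [ 0.647  -0.0637  0.024 ]
 [ 0.6523  0.0698  0.024 ]]Traceback (most recent call last):
  File "<stdin>", line 15, in <module>
  File "h.py", line 22, in big
    return max(cs,key=cv2.contourArea)
ValueError: max() iterable argument is empty
```

View pics/top_se.png

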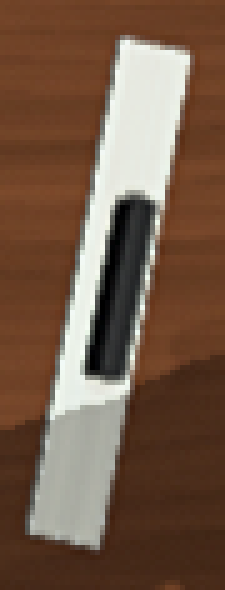

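View pics/top_box.png

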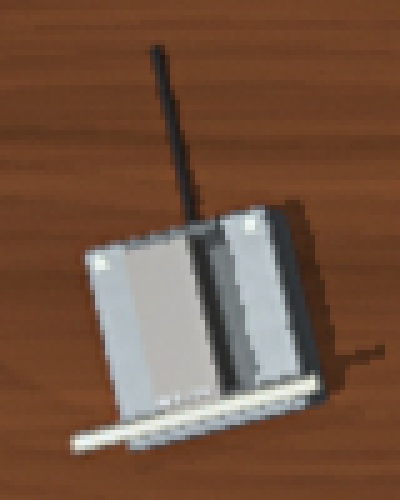

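View pics/side_box.png

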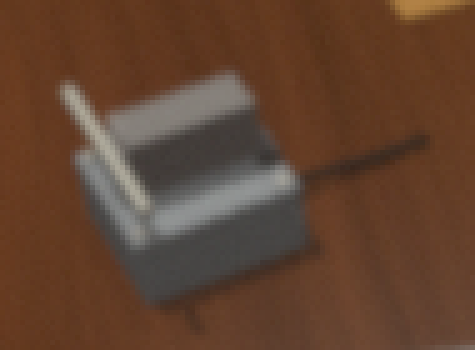

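View pics/side_se.png

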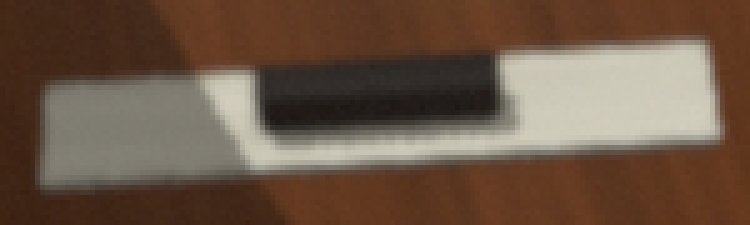

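```bash
cat >> h.py <<'E'
def edge(im,a,b,r=4,n=60,ch=None,trim=.08):
    """subpixel line near segment a-b: strongest gradient on perpendicular profiles; returns end points on fit, rms"""
    g=(cv2.cvtColor(im,cv2.COLOR_BGR2GRAY) if ch is None else im[:,:,ch]).astype(np.float32)
    a=np.array(a,float);b=np.array(b,float);t=np.linspace(trim,1-trim,n);u=(b-a)/np.linalg.norm(b-a);nn=np.array([-u[1],u[0]])
    s=np.arange(-r,r+.01,.25);P=(a+np.outer(t,b-a))[:,None,:]+s[None,:,None]*nn
    pr=cv2.remap(g,P[...,0].astype(np.float32),P[...,1].astype(np.float32),cv2.INTER_LINEAR)
    gr=np.abs(np.gradient(pr,axis=1));k=gr.argmax(1);pts=[]
    for i in range(n):
        lo,hi=max(0,k[i]-5),k[i]+6;w=gr[i,lo:hi];pts.append(P[i,0]*0+a+t[i]*(b-a)+nn*(w@s[lo:hi]/w.sum()))
    pts=np.array(pts,np.float32)
    for _ in range(3):
        vx,vy,x0,y0=cv2.fitLine(pts,cv2.DIST_HUBER,0,.01,.01).ravel()
        d=(pts-[x0,y0])@np.array([-vy,vx]);keep=abs(d)<max(.3,2.5*d.std());pts=pts[keep]
    v=np.array([vx,vy]);c=np.array([x0,y0])
    return np.array([c+v*((a-c)@v),c+v*((b-c)@v)]),d[keep].std(),len(pts)
E
python3 - <<'E'
from h import *
c=camera("top");im=c["pixels"]
e,s,n=edge(im,(205,225),(284,225.5),ch=2);W=plane(c,e,.024);print("glass front",e,s,n,W)
e,s,n=edge(im,(205,197),(205,223),ch=2);print("L",e,s,n,plane(c,e,.024))
e,s,n=edge(im,(284,198),(284,224),ch=2);print("R",e,s,n,plane(c,e,.024))
for nm,a,b in [("SE left",(374,194),(356.5,292)),("SE right",(387,195),(370,294)),("far",(374,193.5),(387,195.5)),("near",(356.5,292),(370,294))]:
    e,s,n=edge(im,a,b,ch=1);print(nm,e,s,n,plane(c,e,.01))
c=camera("side");im=c["pixels"];cv2.imwrite("pics/side_gl.png",cv2.resize(im[165:255,165:305],None,fx=5,fy=5,interpolation=cv2.INTER_NEAREST))
E
```

```text
glass front [[205.02864677 223.57896831]
 [284.00662993 225.17099818]] 0.12684986 60 [[ 0.53746612  0.11521475  0.024     ]
 [ 0.5288506  -0.10214469  0.024     ]]
L [[204.87402885 196.99694948]
 [204.24472987 222.98170866]] 0.045370463 60 [[0.61118532 0.11501458 0.024     ]
 [0.53915349 0.11735846 0.024     ]]
R [[284.33625217 198.00049639]
 [284.29783268 224.0004406 ]] 0.03458483 56 [[ 0.60415216 -0.10516858  0.024     ]
 [ 0.5320591  -0.10303734  0.024     ]]
SE left [[373.47342632 193.9041844 ]
 [355.65164423 291.84562864]] 2.253217 60 [[ 0.61253811 -0.35712626  0.01      ]
 [ 0.34297148 -0.29466924  0.01      ]]
SE right [[387.92473896 195.17269104]
 [369.48685504 293.9041728 ]] 0.14340311 50 [[ 0.60816985 -0.39764777  0.01      ]
 [ 0.33661755 -0.33242385  0.01      ]]
far [[374.28035278 192.17220351]
 [387.12979853 194.88525245]] 0.09567641 60 [[ 0.61739737 -0.35964672  0.01      ]
 [ 0.60902581 -0.39545166  0.01      ]]
near [[356.62553335 291.46304332]
 [369.8692571  294.5592404 ]] 0.11620291 60 [[ 0.34394773 -0.29739153  0.01      ]
 [ 0.3348293  -0.3333893   0.01      ]]
```

View pics/side_gl.png

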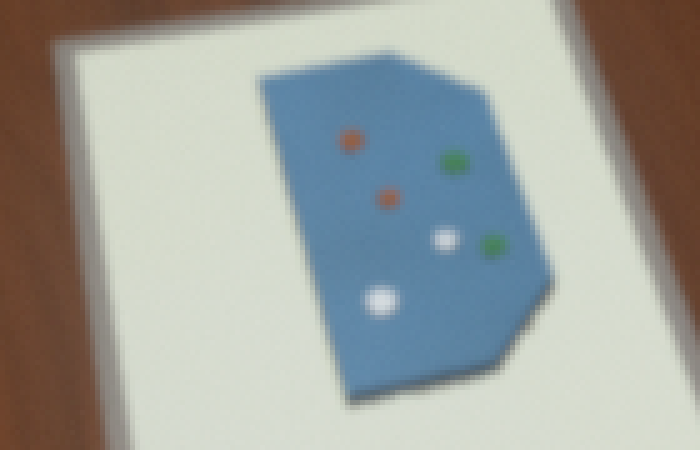

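```bash
python3 - <<'E'
from h import *
c=camera("top");im=c["pixels"]
hsv=cv2.cvtColor(im,cv2.COLOR_BGR2HSV);cv2.imwrite("pics/x.png",im)
m=cv2.inRange(hsv,(0,0,90),(180,90,255));m[:,:345]=0;m[:,398:]=0;m[:185]=0;m[305:]=0
m=cv2.morphologyEx(m,cv2.MORPH_CLOSE,np.ones((15,15)));g=big(m);r=cv2.minAreaRect(g);print(r)
P=plane(c,cv2.boxPoints(r),.01);print(P.round(4),P.mean(0))
for nm,a,b in [("SE left",(373.6,192.3),(356,291)),("SE right",(387.5,195),(370,294))]:
    e,s,n=edge(im,a,b,r=2.5,ch=0);W=plane(c,e,.01);d=W[0]-W[1];print(nm,e,s,n,W.mean(0),np.arctan2(d[1],d[0]))
k=cv2.inRange(hsv,(0,0,0),(180,255,45));k[:,:362]=0;k[:,384:]=0;k[:215]=0;k[270:]=0
r=cv2.minAreaRect(big(k));P=plane(c,cv2.boxPoints(r),.048);print("rib",r,P.round(4),P.mean(0))
E
```

```text
((371.409423828125, 242.98301696777344), (16.03310203552246, 101.91156005859375), 10.61965560913086)
[[ 0.3438 -0.2905  0.01  ]
 [ 0.6196 -0.3559  0.01  ]
 [ 0.6104 -0.3999  0.01  ]
 [ 0.3349 -0.3335  0.01  ]] [ 0.47714878 -0.34495875  0.01      ]
SE left [[373.62097833 192.30398477]
 [354.92203116 290.79534169]] 0.13772498 60 [ 0.48145398 -0.32528088  0.01      ] -0.2351531955054567
SE right [[387.95576862 195.08505079]
 [369.513817   293.90927387]] 0.16348659 54 [ 0.47250914 -0.36512292  0.01      ] -0.23560055274840383
rib ((373.4821472167969, 242.09271240234375), (6.722967147827148, 35.27669143676758), 10.885526657104492) [[ 0.4328 -0.3203  0.048 ]
 [ 0.5255 -0.3429  0.048 ]
 [ 0.5217 -0.3607  0.048 ]
 [ 0.4291 -0.3379  0.048 ]] [ 0.47728069 -0.34046096  0.048     ]
```

```bash
cat >> h.py <<'E'
def rel(x,y,z,yaw=None):
    """shift/turn from current pose to world TCP x,y,z and tool-x yaw"""
    o=get_obs();r=R.from_quat(o["tool_rot"]);M=r.as_matrix();y0=np.arctan2(M[1,0],M[0,0])
    d=np.array([x,y,z])-o["position"]
    t=0 if yaw is None else -((yaw-y0+np.pi)%(2*np.pi)-np.pi)
    print("t",round(o["time"],2),"pos",o["position"].round(4),"yaw",round(y0,4),"tilt",M[:,2].round(4),"rel",(M.T@d).round(4),round(t,4))
E
python3 -c "
from h import *
rel(.4768,-.3453,.30,-.235)"
```

```text
t 0.35 pos [ 0.1786 -0.5988  0.4045] yaw 0.2898 tilt [-1.e-04  5.e-04 -1.e+00] rel [ 0.3582 -0.1577  0.1046] 0.5248
```

Call:
servo_tool:
  steps: [0.087,0.358,-0.158,0.105,0.525,0.087,0.358,-0.158,0.105,0.525,0.087,0.358,-0.158,0.105,0.525,0.087,0.358,-0.158,0.105,0.525,0.087,0.358,-0.158,0.105,0.525,0.087,0.358,-0.158,0.105,0.525,0.087,0.358,-0.158,0.105,0.525,0.087,0.358,-0.158,0.105,0.525,0.087,0.358,-0.158,0.105,0.525,0.087,0.358,-0.158,0.105,0.525]
  force: 25

```text
time: 1.6
position: [0.4758, -0.3464, 0.3002]
tool_rot: [0.993, -0.118, 0.0, 0.0]
ft_force: [0.2, 1.0, -0.0]
grip_width: 0.087
```

```bash
python3 -c "
from h import *
rel(.4768,-.3453,.199,-.235)
c=camera('side');cv2.imwrite('pics/s2.png',c['pixels'])"
```

```text
t 1.6 pos [ 0.4758 -0.3464  0.3002] yaw -0.237 tilt [ 4.e-04 -9.e-04 -1.e+00] rel [ 0.0007 -0.0014  0.1012] -0.002
```

View pics/s2.png

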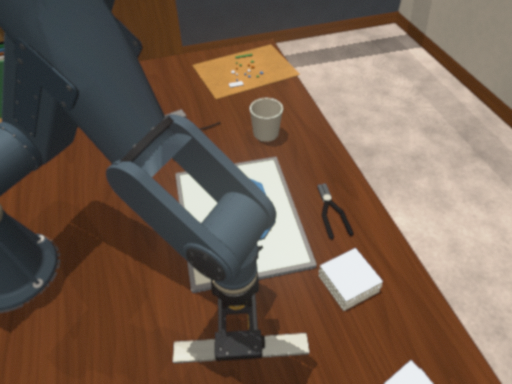

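Call:
servo_tool:
  steps: [0.087,0.001,-0.001,0.06,0,0.087,0.001,-0.001,0.09,0,0.087,0.001,-0.001,0.101,0,0.087,0.001,-0.001,0.101,0,0,0.001,-0.001,0.101,0,0,0.001,-0.001,0.101,0,0,0.001,-0.001,0.101,0,0,0.001,-0.001,0.101,0,0,0.001,-0.001,0.101,0,0,0.001,-0.001,0.101,0,0,0.001,-0.001,0.101,0]
  force: 30

```text
time: 3.02
position: [0.4777, -0.3444, 0.1986]
tool_rot: [0.993, -0.117, -0.0, -0.0]
ft_force: [0.1, 0.9, 0.0]
grip_width: 0.0249
```

Call:
servo_tool:
  steps: [0,0,0,0,0,0,0,0,0,0,0,0,0,0,0]

```text
time: 3.4
position: [0.4778, -0.3447, 0.1987]
tool_rot: [0.993, -0.117, 0.0, 0.0]
ft_force: [0.0, -1.2, -0.7]
grip_width: 0.0157
```

```bash
python3 -c "
from h import *
rel(.5032,.0084,.288,1.531)"
```

```text
t 3.4 pos [ 0.4778 -0.3447  0.1987] yaw -0.2351 tilt [ 2.e-04 -4.e-04 -1.e+00] rel [-0.0575 -0.3493 -0.0894] -1.7661
```

Call:
servo_tool:
  steps: [0,0,0,-0.05,0,0,0,0,-0.09,0,0,-0.006,-0.035,-0.09,-0.17,0,-0.012,-0.07,-0.09,-0.35,0,-0.018,-0.105,-0.09,-0.53,0,-0.024,-0.14,-0.09,-0.71,0,-0.03,-0.175,-0.09,-0.89,0,-0.035,-0.21,-0.09,-1.07,0,-0.04,-0.245,-0.09,-1.25,0,-0.046,-0.28,-0.09,-1.43,0,-0.052,-0.315,-0.09,-1.6,0,-0.0575,-0.349,-0.09,-1.766]

```text
time: 4.9
position: [0.5026, 0.0097, 0.2883]
tool_rot: [0.719, 0.695, -0.0, -0.001]
ft_force: [0.8, -0.3, -3.8]
grip_width: 0.0158
```

Call:
servo_tool:
  steps: [0,0,0,0,0,0,0,0,0,0]

```text
time: 5.15
position: [0.503, 0.0083, 0.2885]
tool_rot: [0.721, 0.693, -0.0, -0.0]
ft_force: [-0.1, 0.5, -3.4]
grip_width: 0.0161
```

```bash
python3 -c "
from h import *
rel(.5032,.0084,.214,1.531);print(get_obs()['grip_width'],get_obs()['ft_force'])
c=camera('side');cv2.imwrite('pics/s3.png',c['pixels']);c=camera('top');cv2.imwrite('pics/t3.png',c['pixels'])"
```

```text
t 5.15 pos [0.503  0.0083 0.2885] yaw 1.5302 tilt [-6.e-04 -1.e-04 -1.e+00] rel [0.0001 0.0002 0.0745] -0.0008
0.01611175247590805 [-0.07772386  0.45290301 -3.37521302]
```

View pics/s3.png

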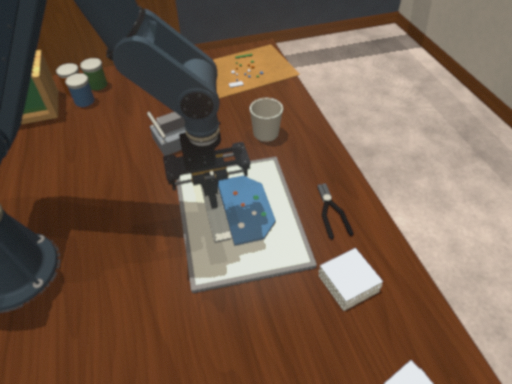

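View pics/t3.png

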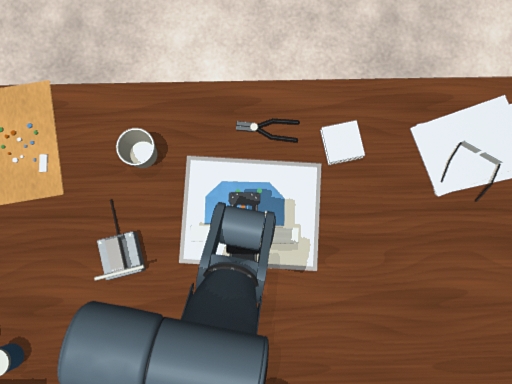

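Call:
servo_tool:
  steps: [0,0,0,0.03,0,0,0,0,0.055,0,0,0,0,0.07,0,0,0,0,0.073,0,0,0,0,0.073,0]

```text
time: 5.88
position: [0.5034, 0.008, 0.216]
tool_rot: [0.721, 0.693, 0.0, 0.0]
ft_force: [-0.3, 1.4, -2.5]
grip_width: 0.0158
```

```bash
python3 -c "
from h import *
rel(.5032,.0084,.2127,1.531);print(get_obs()['grip_width'],get_obs()['ft_force'])
c=camera('side');i=c['pixels'];cv2.imwrite('pics/s4.png',cv2.resize(i[120:290,150:330],None,fx=4,fy=4,interpolation=cv2.INTER_CUBIC));c=camera('top');i=c['pixels'];cv2.imwrite('pics/t4.png',cv2.resize(i[150:280,175:325],None,fx=5,fy=4.6))"
```

```text
t 5.88 pos [0.5034 0.008  0.216 ] yaw 1.5302 tilt [ 6.e-04 -1.e-04 -1.e+00] rel [ 0.0004 -0.0003  0.0033] -0.0008
0.01576651363192283 [-0.34120973  1.38312852 -2.45076089]
```

View pics/s4.png

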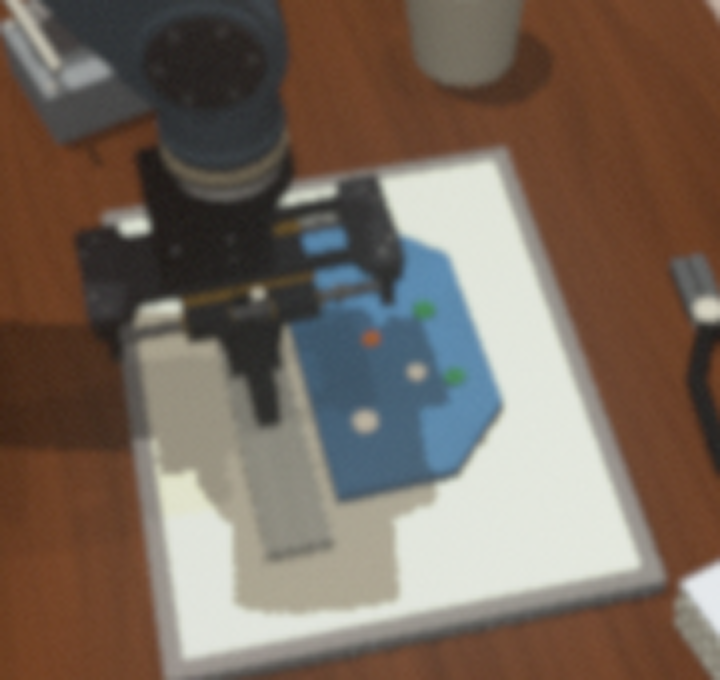

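View pics/t4.png

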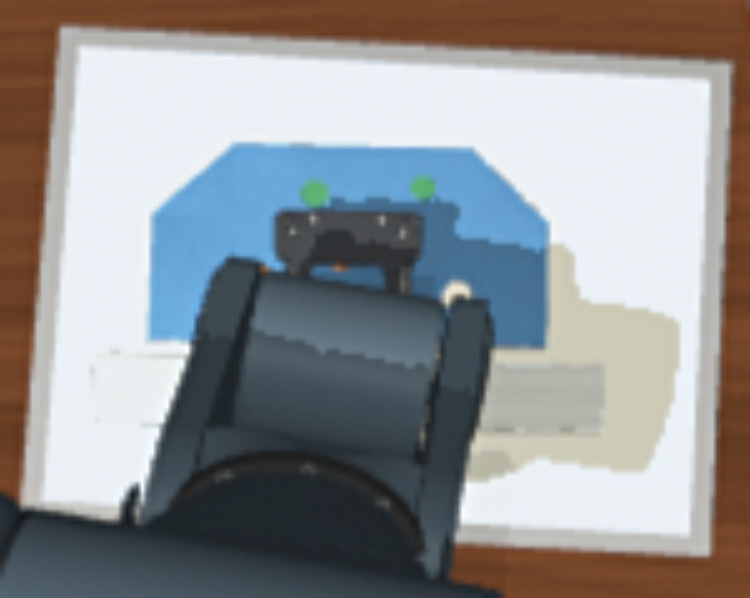

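```bash
python3 - <<'E'
from h import *
c=camera("top");im=c["pixels"]
def two(r0,r1,z,ch,r):
    pts=[]
    for a,b in [((195,r0),(210,r0+.3)),((276,r1-.4),(294,r1))]:
        e,s,n=edge(im,a,b,r=r,ch=ch,n=40,trim=.05);pts.append(e.mean(0));print(e.round(2).tolist(),round(float(s),3),n)
    W=plane(c,pts,z);d=W[0]-W[1];print(W.round(4),"slope",d[0]/d[1])
for ch in (0,1,2): two(226.7,229,.026,ch,1.8)
for ch in (0,1,2): two(242,243.7,.026,ch,1.8)
for a,b in [((206,223.6),(214,223.8)),((274,225),(283,225.2))]:
    e,s,n=edge(im,a,b,r=3,ch=2,n=30);print("glass",e.round(2).tolist(),s,plane(c,e,.024).mean(0))
E
```

```text
[[195.04, 226.05], [210.0, 226.92]] 0.265 40
[[276.06, 229.71], [293.98, 228.68]] 0.317 38
[[ 0.5295  0.122   0.026 ]
 [ 0.5176 -0.1045  0.026 ]] slope 0.05244406983030602
[[195.0, 227.16], [210.0, 227.1]] 0.077 32
[[276.04, 229.4], [293.98, 228.56]] 0.23 38
[[ 0.5277  0.1221  0.026 ]
 [ 0.5182 -0.1045  0.026 ]] slope 0.04191358982414601
[[195.0, 227.18], [210.0, 227.06]] 0.071 32
[[276.0, 228.74], [294.0, 228.62]] 0.203 39
[[ 0.5277  0.1221  0.026 ]
 [ 0.519  -0.1045  0.026 ]] slope 0.038428223460548715
[[195.01, 242.43], [209.99, 242.01]] 0.263 36
[[276.04, 244.51], [294.01, 243.92]] 0.346 38
[[ 0.4864  0.1224  0.026 ]
 [ 0.4766 -0.1033  0.026 ]] slope 0.04365587629608528
[[195.0, 241.9], [210.0, 241.83]] 0.536 34
[[276.01, 244.29], [294.0, 244.13]] 0.377 40
[[ 0.4874  0.1224  0.026 ]
 [ 0.4766 -0.1033  0.026 ]] slope 0.047973040960960264
[[195.02, 241.61], [209.99, 242.46]] 0.316 28
[[276.01, 244.28], [294.0, 244.09]] 0.358 40
[[ 0.4869  0.1224  0.026 ]
 [ 0.4766 -0.1033  0.026 ]] slope 0.04558907036170797
glass [[206.04, 223.2], [213.97, 224.08]] 0.17581797 [0.53703932 0.10151578 0.024     ]
glass [[274.0, 225.17], [283.0, 225.37]] 0.058915626 [ 0.52886338 -0.086958    0.024     ]h.py:31: RuntimeWarning: invalid value encountered in scalar divide
  lo,hi=max(0,k[i]-5),k[i]+6;w=gr[i,lo:hi];pts.append(P[i,0]*0+a+t[i]*(b-a)+nn*(w@s[lo:hi]/w.sum()))
```

Call:
servo_tool:
  steps: [0,0,0,0.002,0,0,0,0.002,0.003,0,0,0,0.004,0.003,0,0,0,0.006,0.003,0,0,0,0.007,0.003,0,0,0,0.007,0.003,0,0,0,0.007,0.003,0]

```text
time: 6.9
position: [0.5101, 0.0081, 0.2127]
tool_rot: [0.721, 0.693, -0.0, -0.0]
ft_force: [0.5, 0.1, -3.8]
grip_width: 0.0156
```

Call:
servo_tool:
  steps: [0,0,0,0,0,0,0,0,0,0]

```text
time: 7.15
position: [0.5101, 0.0081, 0.2127]
tool_rot: [0.721, 0.693, -0.0, -0.0]
ft_force: [0.3, 0.0, -2.5]
grip_width: 0.0157
```

Call:
servo_tool:
  steps: [0,0,0.0005,0,0,0,0,0.001,0,0,0,0,0.001,0,0]

```text
time: 7.52
position: [0.5112, 0.008, 0.2128]
tool_rot: [0.721, 0.693, 0.0, 0.0]
ft_force: [-0.2, -0.7, -2.9]
grip_width: 0.0157
```

Call:
servo_tool:
  steps: [0,0,0.0005,0,0,0,0,0.001,0,0,0,0,0.001,0,0]

```text
time: 7.9
position: [0.5122, 0.008, 0.2127]
tool_rot: [0.721, 0.693, 0.0, 0.0]
ft_force: [0.2, -0.3, -3.1]
grip_width: 0.016
```

Call:
servo_tool:
  steps: [0,0,0.0005,0,0,0,0,0.001,0,0,0,0,0.001,0,0]

```text
time: 8.28
position: [0.5132, 0.0079, 0.2127]
tool_rot: [0.721, 0.693, -0.0, -0.0]
ft_force: [1.3, -1.1, -3.2]
grip_width: 0.0159
```

```bash
python3 -c "
from h import *
c=camera('side');i=c['pixels'];cv2.imwrite('pics/s5.png',cv2.resize(i[180:270,190:270],None,fx=7,fy=6.5,interpolation=cv2.INTER_CUBIC));c=camera('top');i=c['pixels'];cv2.imwrite('pics/t5.png',cv2.resize(i[210:250,185:305],None,fx=6,fy=10))"
```

```text
(no output)
```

View pics/s5.png

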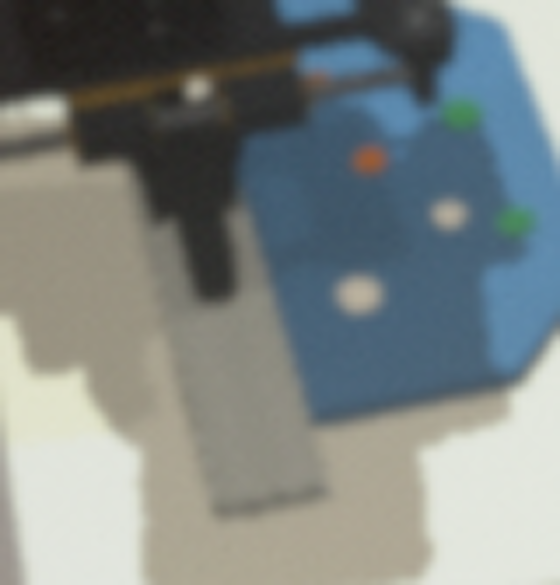

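View pics/t5.png

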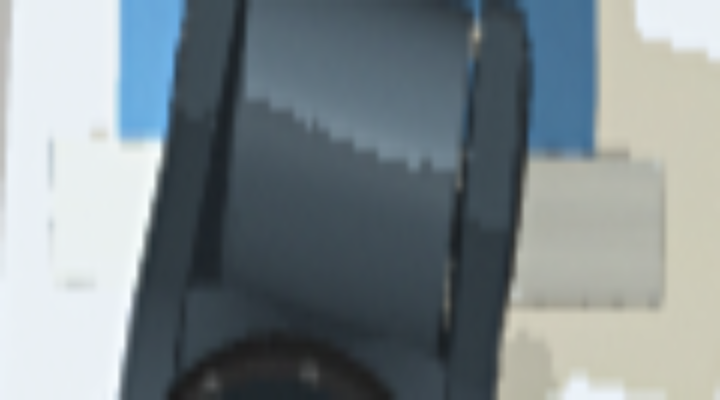

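Call:
servo_tool:
  steps: [0,0,0.0005,0,0,0,0,0.001,0,0,0,0,0.001,0,0]

```text
time: 8.75
position: [0.5136, 0.0079, 0.2127]
tool_rot: [0.721, 0.693, -0.001, -0.001]
ft_force: [-2.3, -0.9, -1.9]
grip_width: 0.016
```

Call:
servo_tool:
  steps: [0,0,0,0,0]

```text
time: 8.88
position: [0.5136, 0.0079, 0.2127]
tool_rot: [0.721, 0.693, -0.001, -0.001]
ft_force: [-2.7, -1.0, 0.5]
grip_width: 0.016
```

Call:
servo_tool:
  steps: [0,0,0.0005,0,0,0,0,0.0005,0,0]

```text
time: 9.12
position: [0.5138, 0.0079, 0.2127]
tool_rot: [0.721, 0.693, -0.001, -0.001]
ft_force: [-4.7, -1.0, 0.7]
grip_width: 0.0159
```

Call:
servo_tool:
  steps: [0,0,0,0,0]

```text
time: 9.25
position: [0.5138, 0.008, 0.2128]
tool_rot: [0.721, 0.693, -0.001, -0.001]
ft_force: [-5.2, -0.3, 0.9]
grip_width: 0.016
```

Call:
servo_tool:
  steps: [0,0,-0.0006,0.0003,0,0,0,-0.0006,0.0003,0]

```text
time: 9.5
position: [0.5136, 0.0079, 0.2127]
tool_rot: [0.721, 0.693, -0.0, -0.001]
ft_force: [-4.8, -2.2, 4.4]
grip_width: 0.0159
```

```bash
python3 -c "
from h import *
o=get_obs();print(o['ft_force'],o['moment'],o['position'])"
```

```text
[-4.82097195 -2.19552461  4.38912198] [-0.19418567  0.77570148 -0.02907564] [0.51355183 0.00794467 0.21271642]
```

Call:
servo_tool:
  steps: [0.04,0,0,0,0,0.04,0,0,0,0,0.04,0,0,0,0,0.04,0,0,0,0,0.04,0,0,0,0]

```text
time: 10.12
position: [0.5142, 0.0079, 0.2124]
tool_rot: [0.721, 0.693, 0.0, 0.0]
ft_force: [-0.1, 0.9, 0.3]
grip_width: 0.0398
```

Rise and go clear so I can check the fit; now measuring the switch too.

Call:
servo_tool:
  steps: [0.04,0,0,-0.05,0,0.06,0,0,-0.1,0,0.06,-0.05,-0.05,-0.12,0,0.06,-0.1,-0.09,-0.13,0,0.06,-0.16,-0.1,-0.13,0,0.06,-0.21,-0.1,-0.13,0,0.06,-0.27,-0.1,-0.13,0,0.06,-0.27,-0.1,-0.13,0,0.06,-0.27,-0.1,-0.13,0]

```text
time: 11.25
position: [0.4028, -0.2575, 0.3421]
tool_rot: [0.721, 0.692, 0.0, -0.001]
ft_force: [0.1, 1.0, -1.1]
grip_width: 0.0599
```

```bash
python3 -c "
from h import *
c=camera('side');i=c['pixels'];cv2.imwrite('pics/s6.png',i);c=camera('top');i=c['pixels'];cv2.imwrite('pics/t6.png',i);cv2.imwrite('pics/t6z.png',cv2.resize(i[210:250,185:305],None,fx=6,fy=10))"
```

```text
(no output)
```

View pics/s6.png

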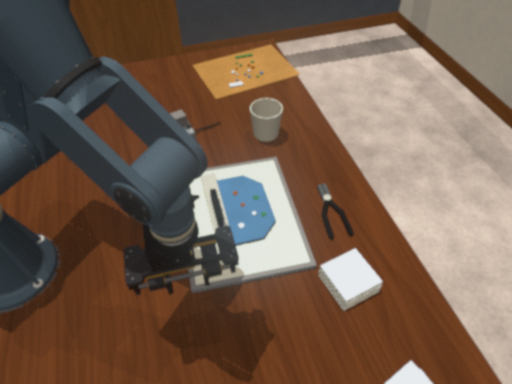

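View pics/t6.png

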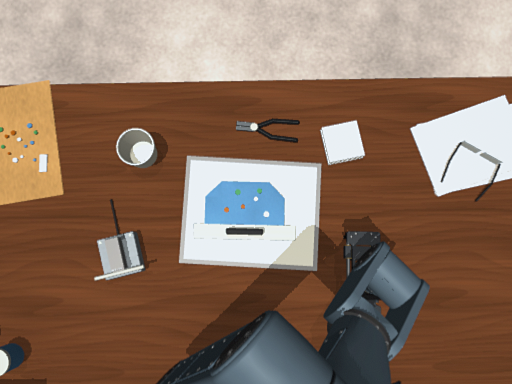

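View pics/t6z.png

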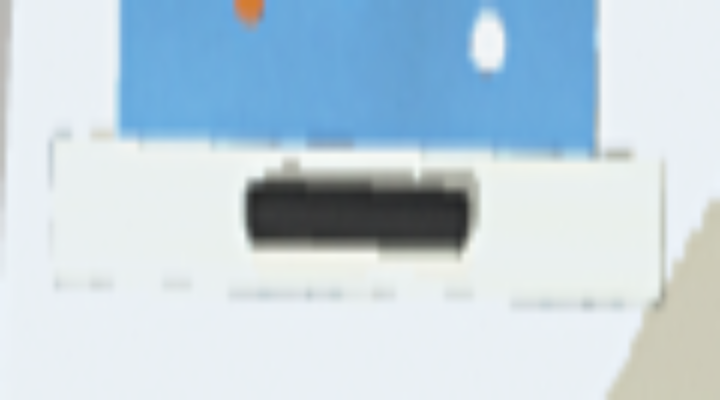

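```bash
python3 - <<'E'
from h import *
c=camera("top");im=c["pixels"]
def sl(e,z):
    W=plane(c,e,z);d=W[0]-W[1];return d[0]/d[1],W.round(4).tolist()
e,s,n=edge(im,(206,223.5),(284,225.2),ch=2,r=2.5);print("glass/bar",e.round(2),s,n,sl(e,.024))
for ch in(0,1,2):
    e,s,n=edge(im,(196,238.5),(293,240.3),ch=ch,r=1.5);print("bar near",e.round(2),s,n,sl(e,.024))
k=cv2.inRange(cv2.cvtColor(im,cv2.COLOR_BGR2HSV),(0,0,0),(180,255,70));k[:,:215]=0;k[:,275:]=0;k[:222]=0;k[240:]=0
r=cv2.minAreaRect(big(k));P=plane(c,cv2.boxPoints(r),.062);print("rib",r,P.round(4).tolist(),P.mean(0))
# box: guard bar ends
a=plane(c,[(95,278.5),(144.5,267)],.084);print("bar ends rough",a)
s0=cv2.imread("pics/side0.png");t0=cv2.imread("pics/top0.png")
cs=camera("side")
# triangulate bar ends: top crop (80,190)x5, side crop (135,95)x5
L=tri(c,(80+78/5,190+443/5),cs,(135+66/5,95+90/5));Rr=tri(c,(80+316/5,190+383/5),cs,(135+146/5,95+205/5));print(L,Rr)
d=L[0]-Rr[0];print("len",np.linalg.norm(d),"yaw",np.arctan2(-d[0],d[1]))
E
```

```text
glass/bar [[206.   223.32]
 [284.   224.98]] 0.1885112 59 (np.float64(0.04074646015124721), [[0.5381, 0.1125, 0.024], [0.5294, -0.1022, 0.024]])
bar near [[196.   238.3 ]
 [293.   240.34]] 0.3034473 58 (np.float64(0.040516871934876984), [[0.4975, 0.1403, 0.024], [0.4867, -0.1257, 0.024]])
bar near [[196.01 238.13]
 [293.   240.35]] 0.23345752 51 (np.float64(0.042445752290274426), [[0.498, 0.1403, 0.024], [0.4867, -0.1257, 0.024]])
bar near [[196.01 237.99]
 [293.   240.4 ]] 0.3449353 54 (np.float64(0.04439729797128532), [[0.4984, 0.1403, 0.024], [0.4866, -0.1257, 0.024]])
rib ((244.0, 230.5), (5.0, 36.0), 90.0) [[0.5221, 0.0559, 0.062], [0.5202, -0.0402, 0.062], [0.5069, -0.0399, 0.062], [0.5088, 0.0561, 0.062]] [0.51450542 0.00795963 0.062     ]
bar ends rough [[0.39659691 0.3962497  0.084     ]
 [0.42368669 0.26807903 0.084     ]]
(array([0.39564944, 0.39515885, 0.08258951]), np.float64(0.0011954423626106146)) (array([0.42504008, 0.27108496, 0.08568376]), np.float64(0.0004418323964039196))
len 0.12754495228457174 yaw 0.2325929755608245h.py:31: RuntimeWarning: invalid value encountered in scalar divide
  lo,hi=max(0,k[i]-5),k[i]+6;w=gr[i,lo:hi];pts.append(P[i,0]*0+a+t[i]*(b-a)+nn*(w@s[lo:hi]/w.sum()))
```

```bash
python3 - <<'E'
from h import *
c=camera("top");im=c["pixels"]
hsv=cv2.cvtColor(im,cv2.COLOR_BGR2HSV);print(im[270:282,98:104,1].T.tolist())
m=(im.min(2)>190).astype(np.uint8);m[:,:90]=0;m[:,150:]=0;m[:262]=0;m[285:]=0
g=big(m);r=cv2.minAreaRect(g);print(r)
P=plane(c,cv2.boxPoints(r),.085);print(P.round(4).tolist(),P.mean(0))
l=cv2.fitLine(g,cv2.DIST_L2,0,.01,.01).ravel();a=plane(c,[(l[2]-20*l[0],l[3]-20*l[1]),(l[2]+20*l[0],l[3]+20*l[1])],.084);d=a[0]-a[1];print("bar yaw",np.arctan2(-d[0],d[1]) if d[1]>0 else np.arctan2(d[0],-d[1]))
# box top edges z=.05
for nm,p,q in [("left",(98.5,243),(104,270)),("right",(134,231.5),(140.5,264)),("far",(98.5,241),(132,232)),("near",(106,279.5),(143.5,271))]:
    e,s,n=edge(im,p,q,ch=2,r=2.5,n=40);a=plane(c,e,.05);d=a[0]-a[1];print(nm,e.round(1).tolist(),round(float(s),2),a.round(4).tolist(),np.arctan2(d[1],d[0]))
E
```

```text
[[74, 72, 69, 71, 66, 75, 156, 238, 240, 180, 74, 61], [75, 72, 71, 71, 66, 96, 183, 243, 230, 142, 69, 64], [74, 72, 73, 69, 67, 119, 215, 246, 210, 104, 64, 65], [71, 70, 71, 68, 64, 133, 233, 245, 191, 80, 61, 68], [75, 66, 64, 63, 76, 155, 241, 243, 178, 75, 64, 69], [143, 104, 80, 78, 106, 191, 243, 229, 139, 70, 65, 68]]
((118.48828125, 272.4546203613281), (2.5612494945526123, 48.757450103759766), 75.52970886230469)
[[0.3997, 0.3971, 0.085], [0.4287, 0.275, 0.085], [0.4223, 0.2733, 0.085], [0.3933, 0.3953, 0.085]] [0.41100002 0.33517697 0.085     ]
bar yaw 0.22582129676512405
left [[97.3, 243.3], [103.1, 270.2]] 0.11 [[0.4884, 0.4027, 0.05], [0.4166, 0.3857, 0.05]] 0.23119871642934348
right [[132.6, 231.8], [139.7, 264.2]] 0.09 [[0.5174, 0.3081, 0.05], [0.4306, 0.2883, 0.05]] 0.2239810876799942
far [[98.7, 241.6], [131.8, 231.3]] 0.79 [[0.4927, 0.3989, 0.05], [0.5187, 0.3103, 0.05]] 1.8562388553325846
near [[106.0, 279.6], [143.2, 269.9]] 0.16 [[0.3917, 0.3777, 0.05], [0.4154, 0.2789, 0.05]] 1.8054107509880573
```

```bash
python3 -c "
from h import *
rel(.4196,.2975,.33,1.799);rel(.44,.02,.34,1.6)"
```

```text
t 11.5 pos [ 0.4034 -0.2565  0.3424] yaw 1.5328 tilt [-5.e-04  6.e-04 -1.e+00] rel [ 0.5542 -0.0049  0.0127] -0.2662
t 11.5 pos [ 0.4034 -0.2565  0.3424] yaw 1.5328 tilt [-5.e-04  6.e-04 -1.e+00] rel [0.2777 0.026  0.0026] -0.0672
```

Call:
servo_tool:
  steps: [0.07,0.055,0.01,0,0,0.07,0.11,0.02,0,0,0.07,0.165,0.025,0,0,0.07,0.22,0.026,0.003,-0.03,0.07,0.278,0.026,0.003,-0.067,0.07,0.33,0.022,0.005,-0.11,0.07,0.385,0.015,0.008,-0.16,0.07,0.44,0.008,0.01,-0.2,0.07,0.5,0.001,0.0127,-0.24,0.07,0.554,-0.005,0.0127,-0.266,0.07,0.554,-0.005,0.0127,-0.266,0.07,0.554,-0.005,0.0127,-0.266]
  force: 10

```text
time: 13.0
position: [0.4196, 0.296, 0.3296]
tool_rot: [0.622, 0.783, -0.001, -0.0]
ft_force: [0.4, -0.7, 0.3]
grip_width: 0.0702
```

```bash
python3 -c "
from h import *
rel(.4196,.2975,.248,1.799)
c=camera('side');i=c['pixels'];cv2.imwrite('pics/s7.png',cv2.resize(i[40:190,80:280],None,fx=4,fy=4))"
```

```text
t 13.0 pos [0.4196 0.296  0.3296] yaw 1.7987 tilt [-9.e-04 -9.e-04 -1.e+00] rel [0.0015 0.0004 0.0816] -0.0003
```

View pics/s7.png

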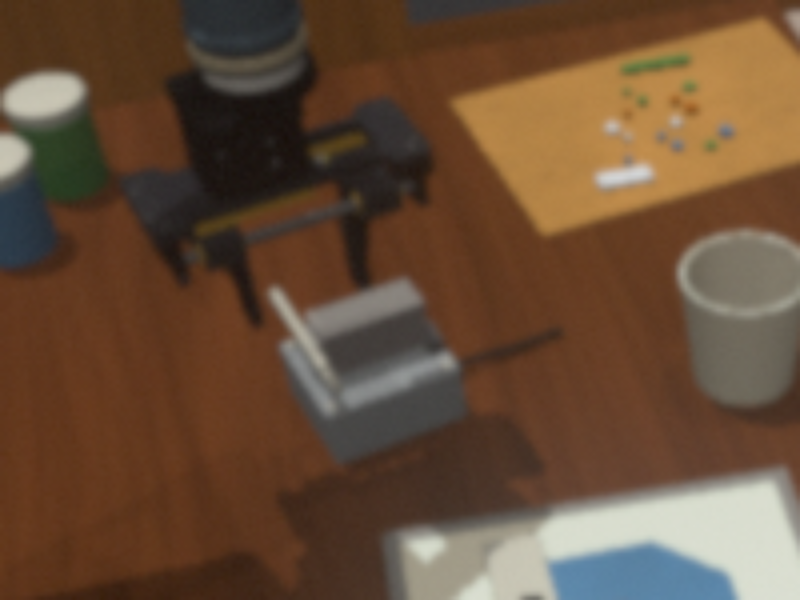

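Call:
servo_tool:
  steps: [0.07,0.001,0,0.04,0,0.07,0.001,0,0.07,0,0.07,0.001,0,0.082,0,0.07,0.001,0,0.082,0,0.07,0.001,0,0.082,0]

```text
time: 13.68
position: [0.4209, 0.2966, 0.2487]
tool_rot: [0.623, 0.782, 0.001, 0.0]
ft_force: [0.2, -0.2, 0.1]
grip_width: 0.0701
```

```bash
python3 -c "
from h import *
c=camera('side');i=c['pixels'];cv2.imwrite('pics/s8.png',cv2.resize(i[60:180,100:260],None,fx=5,fy=5))"
```

```text
(no output)
```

View pics/s8.png

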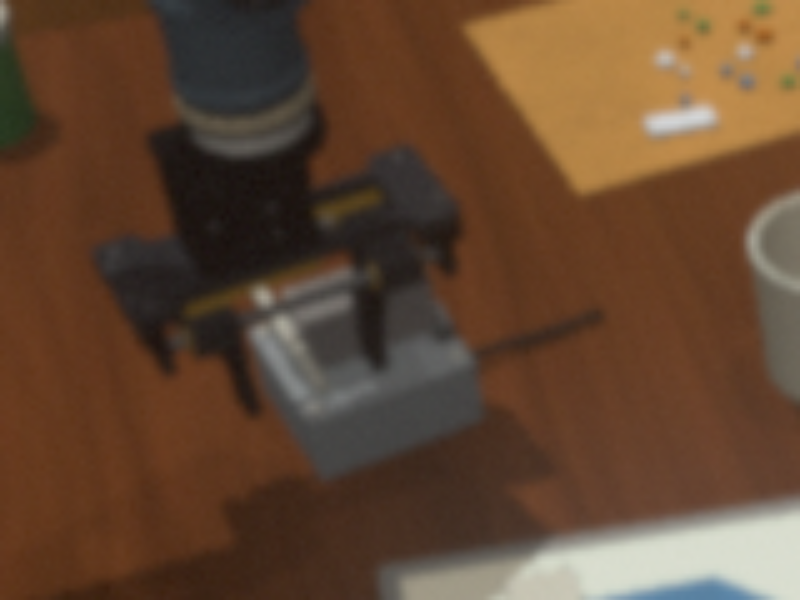

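Straddled: finger left at (240,370), right at (372,330), bar between. Close.

Call:
servo_tool:
  steps: [0,0,0,0,0,0,0,0,0,0,0,0,0,0,0,0,0,0,0,0,0,0,0,0,0,0,0,0,0,0,0,0,0,0,0,0,0,0,0,0,0,0,0,0,0]

```text
time: 14.85
position: [0.42, 0.2968, 0.2477]
tool_rot: [0.623, 0.782, -0.0, -0.0]
ft_force: [-1.8, -0.9, 0.7]
grip_width: 0.0083
```

Call:
servo_tool:
  steps: [0,0,0.0055,-0.0135,0,0,0,0.016,-0.03,0,0,0,0.029,-0.044,0,0,0,0.045,-0.055,0,0,0,0.063,-0.0625,0,0,0,0.063,-0.0625,0]

```text
time: 15.6
position: [0.4829, 0.3113, 0.312]
tool_rot: [0.623, 0.782, 0.002, 0.001]
ft_force: [-1.9, -0.4, 7.4]
grip_width: 0.0085
```

```bash
python3 -c "
from h import *
c=camera('side');i=c['pixels'];cv2.imwrite('pics/s9.png',cv2.resize(i[40:180,100:280],None,fx=4,fy=4))"
```

```text
(no output)
```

View pics/s9.png

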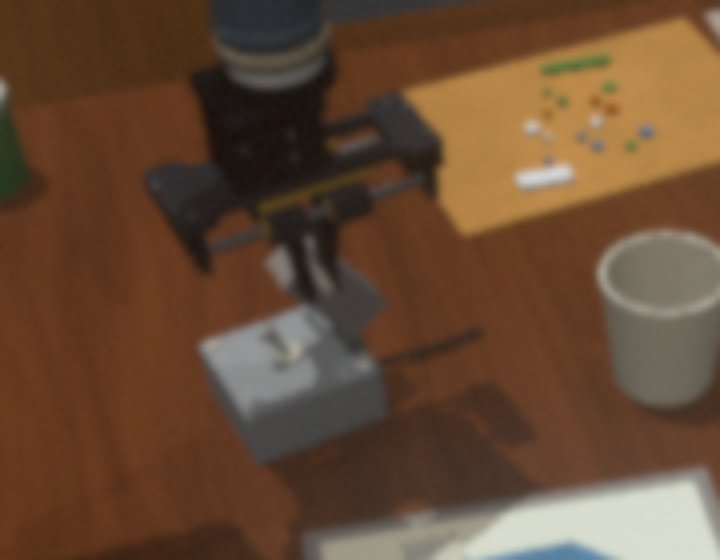

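Call:
servo_tool:
  steps: [0,0,0.019,-0.004,0,0,0,0.038,-0.004,0,0,0,0.057,0,0,0,0,0.069,0.004,0,0,0,0.071,0.005,0,0,0,0.071,0.005,0]

```text
time: 16.4
position: [0.551, 0.327, 0.3053]
tool_rot: [0.623, 0.782, 0.001, 0.0]
ft_force: [0.3, 1.5, 0.2]
grip_width: 0.0082
```

Call:
servo_tool:
  steps: [0.05,0,0,0,0,0.05,0,0,0,0,0.05,0,0,0,0,0.05,0,0,0,0,0.05,0,0,0,0]

```text
time: 17.02
position: [0.5508, 0.3268, 0.3053]
tool_rot: [0.623, 0.782, -0.0, -0.0]
ft_force: [-0.1, -0.1, 0.5]
grip_width: 0.0468
```

Call:
servo_tool:
  steps: [0.05,0,0,-0.05,0,0.05,0,0,-0.07,0,0,-0.05,-0.05,-0.07,0,0,-0.05,-0.11,-0.07,0,0,-0.05,-0.17,-0.06,0,0,-0.05,-0.17,-0.06,0,0,-0.05,-0.17,-0.06,0,0,-0.05,-0.17,-0.06,0]

```text
time: 18.02
position: [0.3984, 0.2406, 0.3659]
tool_rot: [0.623, 0.782, 0.002, 0.001]
ft_force: [-0.8, 0.5, 0.1]
grip_width: 0.0027
```

```bash
python3 -c "
from h import *
rel(.42,.31,.36,1.799)
c=camera('side');i=c['pixels'];cv2.imwrite('pics/s10.png',cv2.resize(i[40:180,100:280],None,fx=4,fy=4));c=camera('top');i=c['pixels'];cv2.imwrite('pics/t10.png',i);cv2.imwrite('pics/t10z.png',cv2.resize(i[190:300,70:200],None,fx=5,fy=5))"
```

```text
t 18.02 pos [0.3984 0.2406 0.3659] yaw 1.7967 tilt [ 0.0036  0.0011 -1.    ] rel [0.0628 0.0366 0.0061] -0.0023
```

View pics/s10.png

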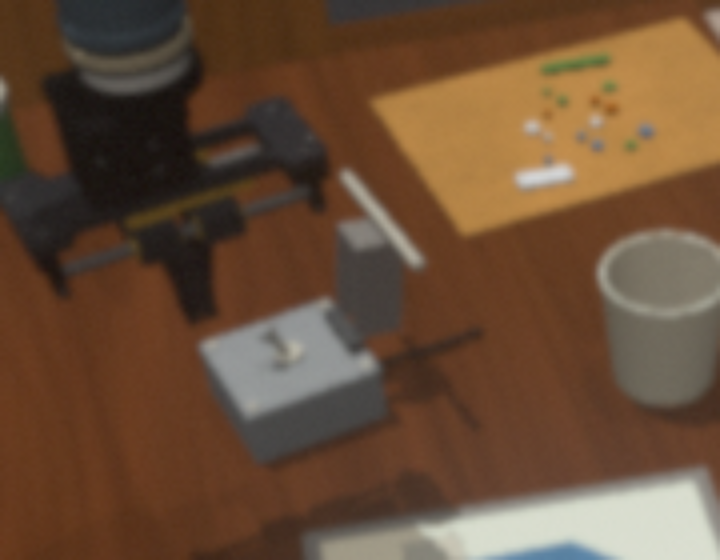

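View pics/t10z.png

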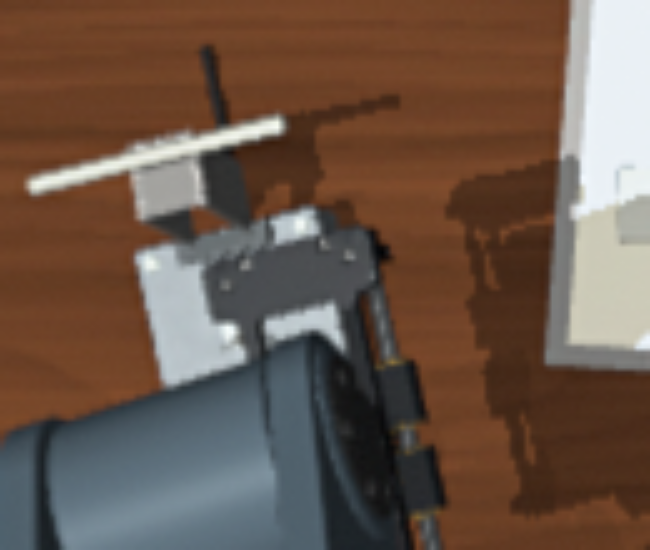

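```bash
python3 -c "
from h import *
rel(.3964,.3312,.35,3.369)"
```

```text
t 18.12 pos [0.398  0.2405 0.3656] yaw 1.7966 tilt [ 2.1e-03  7.0e-04 -1.0e+00] rel [0.0888 0.0187 0.0156] -1.5724
```

Call:
servo_tool:
  steps: [0,0.02,0.005,0.015,-0.18,0,0.04,0.01,0.015,-0.36,0,0.06,0.015,0.015,-0.54,0,0.08,0.018,0.015,-0.72,0,0.089,0.0187,0.015,-0.9,0,0.089,0.0187,0.015,-1.08,0,0.089,0.0187,0.015,-1.26,0,0.089,0.0187,0.015,-1.44,0,0.089,0.0187,0.015,-1.57,0,0.089,0.0187,0.015,-1.57,0,0.089,0.0187,0.015,-1.57]

```text
time: 19.5
position: [0.3951, 0.3312, 0.3502]
tool_rot: [-0.111, 0.994, 0.0, 0.0]
ft_force: [0.1, -0.1, 0.1]
grip_width: 0.0002
```

```bash
python3 -c "
from h import *
rel(.3964,.3312,.25,3.369)
c=camera('side');i=c['pixels'];cv2.imwrite('pics/s11.png',cv2.resize(i[20:180,80:280],None,fx=4,fy=3.75))"
```

```text
t 19.5 pos [0.3951 0.3312 0.3502] yaw -2.9184 tilt [ 3.e-04  2.e-04 -1.e+00] rel [-0.0012 -0.0003  0.1002] -0.0042
```

View pics/s11.png

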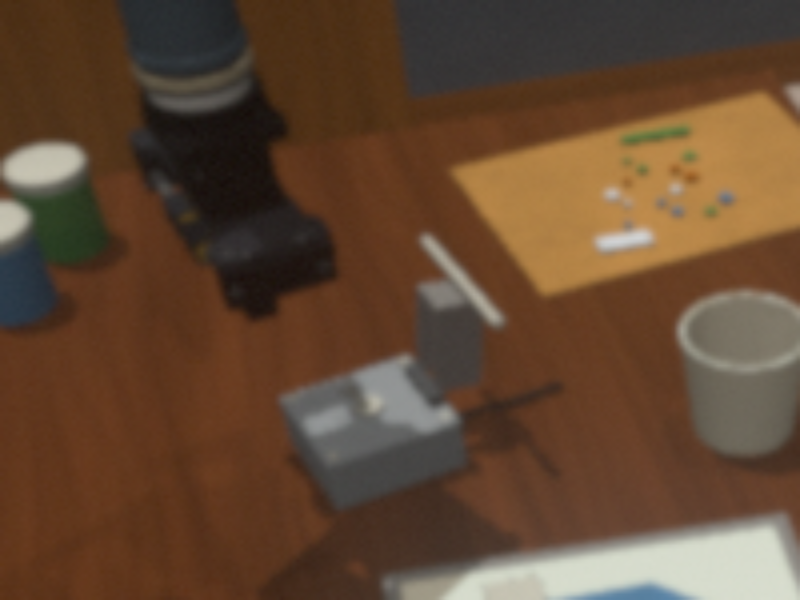

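Call:
servo_tool:
  steps: [0,0,0,0.05,0,0,0,0,0.09,0,0,0,0,0.1,0,0,0,0,0.1,0,0,-0.015,0,0.1,0,0,-0.025,0,0.1,0,0,-0.03,0,0.1,0,0,-0.035,0,0.1,0,0,-0.04,0,0.1,0,0,-0.045,0,0.1,0,0,-0.05,0,0.1,0]

```text
time: 20.92
position: [0.4438, 0.3422, 0.2502]
tool_rot: [-0.112, 0.994, 0.0, 0.0]
ft_force: [-1.9, 0.0, 0.4]
grip_width: 0.0004
```

```bash
python3 -c "
from h import *
c=camera('side');i=c['pixels'];cv2.imwrite('pics/s12.png',cv2.resize(i[40:180,100:260],None,fx=5,fy=4.2))"
```

```text
(no output)
```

View pics/s12.png

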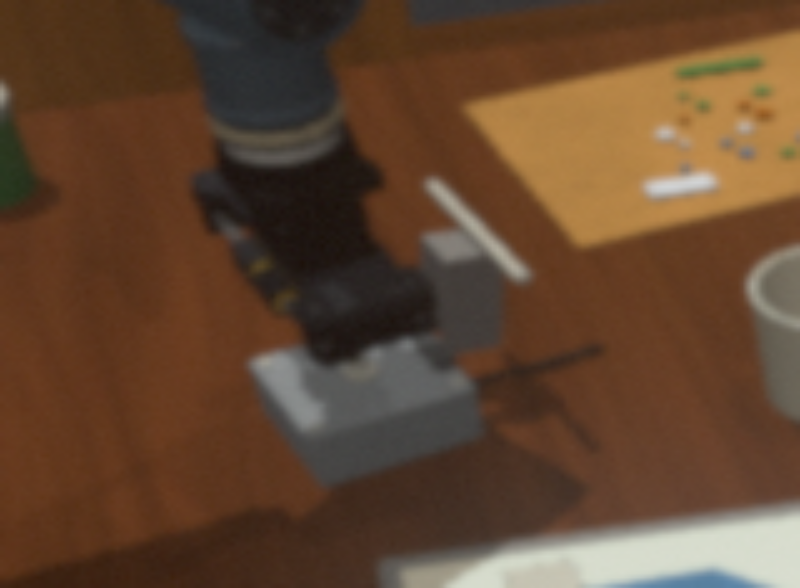

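Contact at about -1.9 N; keep pushing.

Call:
servo_tool:
  steps: [0,-0.003,0,0,0,0,-0.006,0,0,0,0,-0.009,0,0,0,0,-0.009,0,0,0]

```text
time: 21.48
position: [0.4512, 0.3439, 0.2498]
tool_rot: [-0.112, 0.994, -0.0, -0.002]
ft_force: [-4.8, 0.2, 0.1]
grip_width: 0.0003
```

Call:
servo_tool:
  steps: [0,-0.003,0,0,0,0,-0.004,0,0,0,0,-0.004,0,0,0]

```text
time: 21.85
position: [0.4529, 0.3443, 0.2495]
tool_rot: [-0.112, 0.994, -0.001, -0.005]
ft_force: [-10.6, -0.9, 4.0]
grip_width: 0.0006
```

Call:
servo_tool:
  steps: [0,0.015,0,0,0,0,0.04,0,0,0,0,0.06,0,-0.03,0,0,0.06,0,-0.08,0,0,0.06,0,-0.12,0,0,0.06,-0.06,-0.13,0,0,0.06,-0.12,-0.13,0,0,0.06,-0.18,-0.13,0,0,0.06,-0.24,-0.13,0,0,0.06,-0.3,-0.13,0,0,0.06,-0.3,-0.13,0]

```text
time: 23.22
position: [0.4668, 0.0351, 0.3811]
tool_rot: [-0.109, 0.994, -0.002, 0.003]
ft_force: [0.5, -0.1, -0.1]
grip_width: 0.0005
```

```bash
python3 -c "
from h import *
rel(.4,.0,.36)
c=camera('side');i=c['pixels'];cv2.imwrite('pics/s13.png',i);cv2.imwrite('pics/s13z.png',cv2.resize(i[80:170,130:230],None,fx=7,fy=6.5));c=camera('top');i=c['pixels'];cv2.imwrite('pics/t13.png',i);cv2.imwrite('pics/t13z.png',cv2.resize(i[190:290,70:200],None,fx=5,fy=5))"
```

```text
t 23.23 pos [0.4668 0.0351 0.3811] yaw -2.9233 tilt [ 0.0069 -0.0023 -1.    ] rel [ 0.073  -0.0198  0.0208] 0
```

View pics/s13z.png

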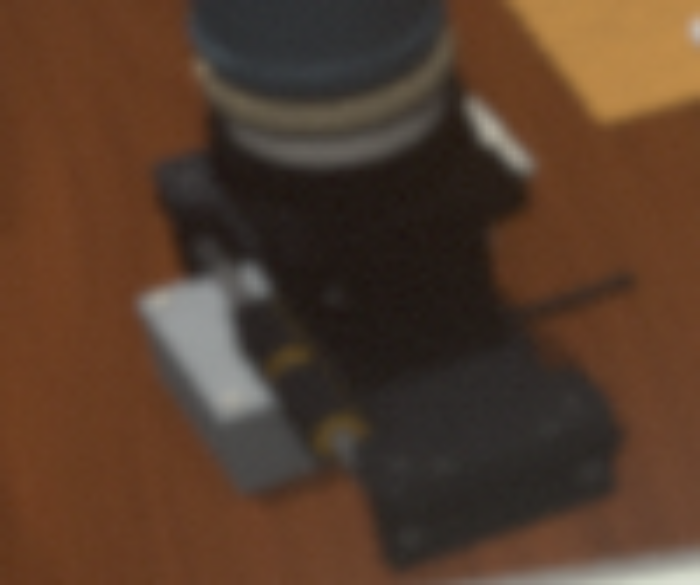

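View pics/t13z.png

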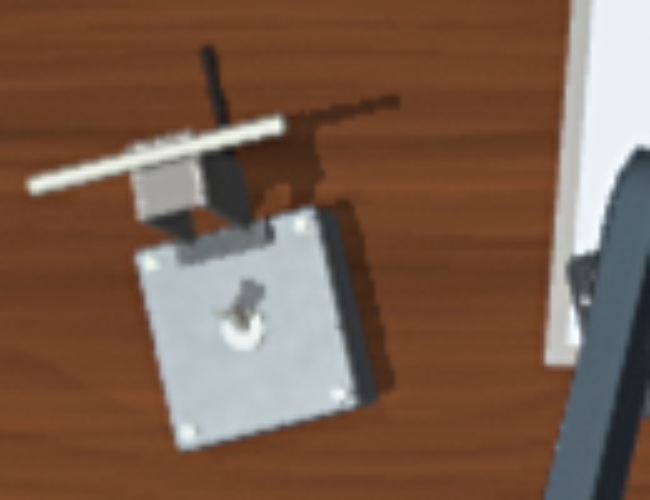

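View pics/t13.png

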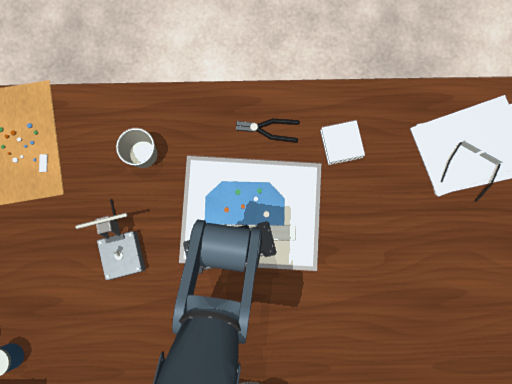

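Call:
servo_tool:
  steps: [0,0.03,-0.06,0,0,0,0.05,-0.12,0,0,0,0.05,-0.18,0,0,0,0.04,-0.24,0,0,0,0.03,-0.3,0,0,0,0.03,-0.33,0,0,0,0.03,-0.33,0,0]

```text
time: 24.2
position: [0.5103, -0.2895, 0.3801]
tool_rot: [-0.112, 0.994, -0.001, 0.001]
ft_force: [-0.1, 0.7, -0.5]
grip_width: 0.0008
```

```bash
python3 - <<'E'
from h import *
cs=camera('side');i=cs['pixels'];cv2.imwrite('pics/s14z.png',cv2.resize(i[60:260,130:280],None,fx=4,fy=3));c=camera('top');im=c['pixels'];cv2.imwrite('pics/t14.png',im)
cv2.imwrite('pics/t14z.png',cv2.resize(im[190:290,70:310],None,fx=3.3,fy=5))
def sl(e,z):
    W=plane(c,e,z);d=W[0]-W[1];return round(d[0]/d[1],4),W.round(4).tolist()
e,s,n=edge(im,(206,223.5),(284,225.2),ch=2,r=2.5);print("glass/bar",s,n,sl(e,.024))
for ch in(0,1,2):
    e,s,n=edge(im,(196,238.5),(293,240.3),ch=ch,r=1.5);print("bar near",s,n,sl(e,.024))
E
```

```text
glass/bar 0.1910263 60 (np.float64(0.0411), [[0.5381, 0.1125, 0.024], [0.5293, -0.1022, 0.024]])
bar near 0.34528726 59 (np.float64(0.0369), [[0.4971, 0.1403, 0.024], [0.4873, -0.1257, 0.024]])
bar near 0.43643272 56 (np.float64(0.0458), [[0.4984, 0.1403, 0.024], [0.4862, -0.1256, 0.024]])
bar near 0.39529425 58 (np.float64(0.0387), [[0.4976, 0.1403, 0.024], [0.4873, -0.1257, 0.024]])h.py:31: RuntimeWarning: invalid value encountered in scalar divide
  lo,hi=max(0,k[i]-5),k[i]+6;w=gr[i,lo:hi];pts.append(P[i,0]*0+a+t[i]*(b-a)+nn*(w@s[lo:hi]/w.sum()))
```

View pics/s14z.png

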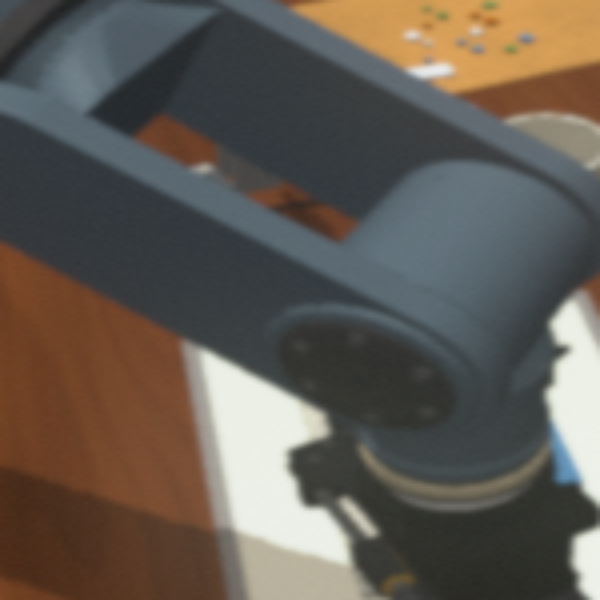

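View pics/t14z.png

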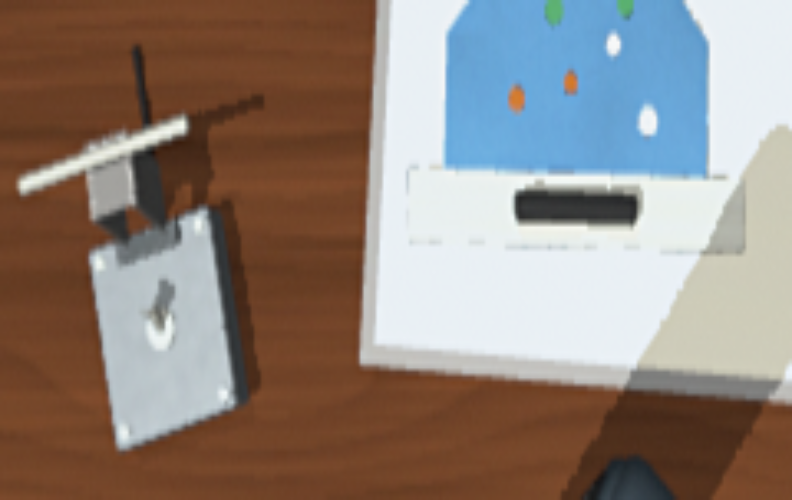

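```bash
python3 -c "
from h import *
rel(.22,-.56,.40)
c=camera('top');b=np.array([.4548,.3447,0]);X=np.array([.974,.226,0])
print('base',((proj(c,b+[0,0,.05])-[70,190])*5).round(0))
for th in (0,.5,.7,.9):
    a=th-.45;p=b+X*.034*np.sin(a)+[0,0,.05+.034*np.cos(a)];print(th,((proj(c,p)-[70,190])*5).round(0))
"
```

```text
t 24.3 pos [ 0.5092 -0.2871  0.3799] yaw -2.9145 tilt [-9.0e-04  1.4e-03 -1.0e+00] rel [ 0.3433 -0.2007 -0.0202] 0
base [[244. 327.]]
0 [[234. 355.]]
0.5 [[225. 324.]]
0.7 [[223. 312.]]
0.9 [[222. 300.]]
```

Call:
servo_tool:
  steps: [0,0.04,-0.025,-0.02,0,0,0.09,-0.05,-0.02,0,0,0.14,-0.08,-0.02,0,0,0.19,-0.11,-0.02,0,0,0.24,-0.14,-0.02,0,0,0.29,-0.17,-0.02,0,0,0.343,-0.2,-0.02,0,0,0.343,-0.2,-0.02,0,0,0.343,-0.2,-0.02,0]

```text
time: 25.48
position: [0.3237, -0.5038, 0.3892]
tool_rot: [-0.075, 0.997, -0.015, -0.034]
ft_force: [0.0, 0.3, -0.3]
grip_width: 0.0003
```

```bash
python3 - <<'E'
from h import *
cs=camera('side');i=cs['pixels'];c=camera('top');im=c['pixels'];cv2.imwrite('pics/s15.png',i)
a=cv2.resize(i[115:155,145:195],None,fx=8,fy=8,interpolation=cv2.INTER_NEAREST);d=cv2.resize(im[235:275,95:145],None,fx=8,fy=8,interpolation=cv2.INTER_NEAREST)
b=np.array([.4548,.3447,0]);X=np.array([.974,.226,0])
for img,cc,o in((a,cs,(145,115)),(d,c,(95,235))):
    for th,col in((None,(255,0,0)),(0,(0,0,255)),(.7,(0,255,255)),(.9,(0,255,0))):
        p=b+[0,0,.05] if th is None else b+X*.034*np.sin(th-.45)+[0,0,.05+.034*np.cos(th-.45)]
        u=(proj(cc,p)[0]-o+.5)*8;cv2.circle(img,(int(u[0]),int(u[1])),3,col,1)
cv2.imwrite('pics/z15.png',np.hstack([a,d]))
E
```

```text
(no output)
```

View pics/z15.png

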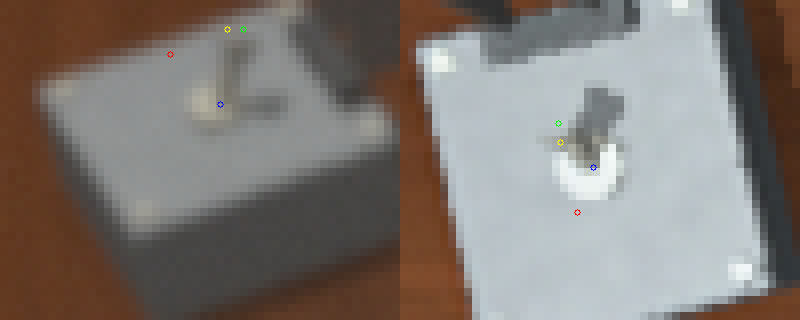

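View pics/s15.png

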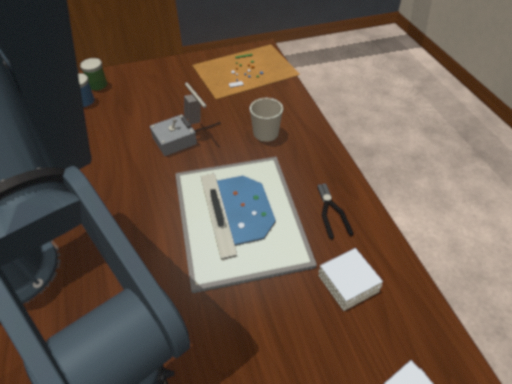

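```bash
python3 -c "
from h import *
o=get_obs();print(o['q'],o['joint_velocities'].round(3),o['time'],o['ft_force'])"
```

```text
[-1.17102703  0.5113638   1.51492488 -0.08337189  1.11041785 -2.85396967] [ 0.001 -0.011  0.008  0.005  0.006 -0.001] 25.575 [-0.34387207  0.52361258  0.50756194]
```

Call:
servo_tool:
  steps: [0,0,0,0,0,0,0,0,0,0]

```text
time: 25.82
position: [0.3233, -0.5037, 0.3897]
tool_rot: [-0.074, 0.997, -0.015, -0.034]
ft_force: [-0.7, -0.8, 0.3]
grip_width: 0.0005
```

```bash
python3 -c "
from h import *
o=get_obs();print(o['q'],o['joint_velocities'].round(3),o['time']);print(hand_in())"
```

```text
[-1.17106426  0.51040136  1.51539829 -0.08336157  1.11045109 -2.85400634] [-0.    -0.    -0.001 -0.001 -0.001  0.001] 25.825
the job is handed in; nothing more can be done
None
```

I finished the whole task and handed it in at 25.8 s. One thing could count against it: the last joint ended at its range limit (last paragraph).

**Straightedge:** I laid it on the light panel, slid it against the glass until I felt about 5 N, and released it. In the last top picture:
- The bar is flush within about 1 mm.
- It is parallel to the glass edge within about 0.005 rad. The noisier edge fits scatter that much; the fit right after release gave 0.002–0.004.
- It overhangs the glass evenly at both ends.
- The glass front edge moved by about 0.5 mm, which is within measuring noise.

**Switch:** I pinched the guard bar and swung it along its arc to about 1.7 rad, judging by the tool path. It stands open in both views. I then pushed the toggle until it hit its stop at about 10 N. In the side picture the lever leans to the far side, about where 0.9 rad should be. In the top picture it is small and partly shadowed, so that view only shows that it is over.

**Other objects:** the tub, tile stack and nippers look unmoved in the pictures. I checked them by eye and did not measure them.

**Joint at its limit:** on the final retreat the last joint ran into its lower limit. It read -2.854 rad against the stated -2.85, and the arm stopped short of the pose I asked for with the tool slightly tilted. The arm was still and clear of everything when I handed in. I can't tell whether those 4 mrad count as passing the range.

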